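Load a well plate under the hold-down spring of a plate shaker

TASK

The 96-well plate with pink wells lies loose on the sprung pad of the white plate shaker. With the fingertips, press the plate down hard on the pad and, keeping it pressed, slide it under the bridge and its leaf spring until it rests against the far end stop, so that it is clamped; then press the green start key fully down and let go. Only push and press: do not lift the plate, do not press the red stop key, and leave the things around the shaker where they are.

Things in the scene. Friction and masses are not known exactly. Their poses are not given: they have to be found in the camera images.
- shaker: White plate shaker fixed to the table, 235 x 180 mm. Origin: underside, near the middle; x = loading direction, from control panel to end stop; z up. Offsets in mm of this frame: housing top z 54, control panel x -115 to -68; orbit table top z 66, x -60 to 122; side guides with inner faces y +-66.5, tops z 87; bridge bar across at x 70 to 84, z 87.5 to 98.5; grey end stop, face at x 112, top z 88.
- plate: Loose 96-well plate, pink wells, 86 (its x) x 128 (y) x 14 mm tall, about 75 g; origin: centre of its underside. Starts on the raised pad between the guides, long side across, leading edge 4 to 26 mm before the bridge. Home, its origin is at shaker x 69 and its rear 44 mm stay open to the fingers. Pad, guide and spring faces are slippery (friction 0.12).
- pad (a joint): Black sprung pad under the plate, shaker x -56 to 110, 110 mm wide. In m: 0 raised (top z 78, plate top z 92: 4.5 mm too high for the bridge), 0.009 on its stop (top z 69, plate top z 83). Moves straight down, no tilt; pushes up with 5 N at 0, 13 N at 0.009. The plate enters from about 0.005; press it with 15 to 25 N so that the fingers do not slip; over 60 N cracks it.
- leaf (a joint): Leaf spring: three steel blades hung under the bridge, trailing 29 mm towards the end stop from a hinge line at shaker x 73, z 87.5, sloping down. In rad: 0 free (tips at z 82.3), about 0.03 over a fully pressed plate, about 0.11 when the plate is home and let go, clamped. Presses down with about 6 to 11 N, and first drags when the leading edge is 20 to 30 mm past the bridge's front.
- home (a point): Point fixed to the shaker at (69, 0, 78) mm: the plate's origin has the same x and y, and lies about 7 mm below it, when the plate is against the end stop and clamped.
- bridge (a point): Middle of the lower front edge of the bridge, at (70, 0, 87.5) mm of the shaker.
- start_key_top (a point): Centre of the top of the round green start key, 22 mm across, on the control panel at (-90.5, -48, 61.5) mm of the shaker; pressed straight down.
- start_key (a joint): Green start key: 0 up, 0.004 m fully down; needs about 4 N; springs back.
- stop_key_top (a point): Centre of the top of the round red stop key, same size, at (-90.5, +48, 61.5) mm of the shaker. Not to be pressed.
- stop_key (a joint): Red stop key: 0 up, 0.004 m fully down.
- media_bottle: Glass bottle with red cap, 56 mm across, 119 mm tall, standing on the table to the right of the shaker, origin at its base. Bystander.
- petri_dish: Closed petri dish, 59 mm across, 15 mm tall, on the table to the right of the shaker, origin at its base. Bystander.
- marker: White marker pen with red cap, 135 mm long, 16 mm thick, lying before the printer, left of the shaker. Bystander.
- syringe: Small clear syringe, 85 mm long, lying near the table's front edge left of the shaker. Bystander.
- pipette: White micropipette, 216 mm long, lying before the printer. Bystander.

How it is judged:
On the way, in this order (a step that is already met when the one before it is completed fails the run):
1. the fingers press the plate down on the sprung pad while its leading edge is under the bridge (contact force between the fingers and plate above 4 N and value of joint pad above 0.0045 m and x of plate in the frame of shaker between 0.03 and 0.066 m), for 0.05 s.
2. the plate is against the end stop, clamped under the leaf spring (x of plate in the frame of shaker above 0.066 m and value of joint leaf above 0.01 rad), for 0.2 s.
3. the green start key is pressed down (value of joint start_key above 0.003 m), for 0.05 s.
At the end, for the whole second after the job is handed in: The plate lies flat under the bridge within 3 mm of the end stop, the leaf spring bent up by it (over 0.04 rad) and the pad held down under it (over 3 mm), all at rest; the start key has been pressed and has sprung back (x of plate in the frame of shaker between 0.066 and 0.072 m and horizontal distance between plate and home below 0.005 m and value of joint leaf above 0.04 rad and value of joint pad above 0.003 m and angle between plate's own z axis and vertical below 0.05 rad and linear speed of plate below 0.02 m/s and value of joint start_key below 0.001 m); the robot touches nothing.
It fails at once if the plate is lifted off the pad (underside more than 90 mm above the table; it starts at 78 mm) (height (world z) of plate above 0.09 m).
It fails at once if the plate is crushed (over 60 N from the fingers) (contact force between the fingers and plate above 60 N).
It fails at once if the red stop key is pressed (value of joint stop_key above 0.002 m).
It fails at once if the green start key is pressed before the plate is home (value of joint start_key above 0.002 m and x of plate in the frame of shaker below 0.064 m).
It fails at once if the bottle, the petri dish, the marker, the syringe or the pipette is moved (distance of any of media_bottle, petri_dish from where it was at the start of the episode above 0.015 m or distance of any of marker, syringe, pipette from where it was at the start of the episode above 0.02 m).
It also fails if it takes over 43 s, if anything falls off the work surface, if the arm or the gripper's body presses on something with over 40 N, if the wrist force passes 120 N, or if a joint passes its speed limit or range.

ROBOT

A 7-joint arm with a two-finger parallel gripper is mounted at the origin on a cart in front of the work surface, level with it; the furniture and walls round the work are solid. World frame = base frame: x ahead of the robot, y to its left, z up, the work surface at z = 0. Lengths are in m, angles in rad, forces in N, time in s.
With the tool pointing down it reaches from about 0.425 to 0.95 m from the base axis. Payload 16.7 kg.
Tool frame: the origin (TCP) lies midway between the tips of the shut fingers; the grasp point (between the pads) lies 19 mm behind it; z points along the fingers, y is the line along which they close (so a half turn about z gives the same grasp; the last joint's range is limited). The gripper opens to 94 mm and grips with 3 to 60 N. Pads are 16 mm wide; open, the fingers measure 119 mm over their backs; the gripper's body (75 mm by 177 mm) begins 78 mm behind the grasp point.
Start: joints at [-1.403, 0.426, 0.074, 1.606, -0.034, 1.111, -0.067], TCP at [0.211, 0.641, 0.181] pointing down, gripper open.
Joint ranges: [-2.85, 2.85], [-0.5, 2.14], [-1.23, 1.37], [0.21, 2.46], [-1.02, 4.16], [0.16, 2.05], [-2.73, 2.73]. Speed limits (rad/s): [1.89, 1.89, 2.39, 2.39, 3.01, 3.01, 3.01].

INTERFACE

Orientations are given as a unit quaternion [x, y, z, w].
In Python, from station import ctrl, eyes, ticket, nets gives the robot as it stands. The module is installed in compiled form; this text tells all that it offers.
- The arm moves only by the tool carry_out, never from a script. Its argument "plan" is a list of rows, each a list of 4 numbers: the shift along the tool's x, y, z each as a share of 600 mm, from -1 to 1, then the turn about the tool's z as a share of 180 degrees, from -1 to 1. A call has 1 to 12 rows; each row is the pose to reach, as a shift and turn from the pose commanded when the call began, along the tool's axes at that moment, turning the shorter way round; what a row does not reach only later rows make up. A row lasts 1/10 s, in which the tool goes at most 50 mm and 8.59 degrees, less where a joint would pass 70% of its speed; a pose out of reach is approached as far as the arm can. A call with a number of a shift or a turn outside -1 to 1 is refused whole. A call with a gripper value outside its range is refused whole. "gripper" is the closure, from -1 (fully open) to 1 (shut), set as the call begins (left out, the last holds). The fingers move at their own pace and stop on an object; the grip force is fixed at half the most. Time passes only in rows, so rows that repeat a pose let the fingers close. It gives the time, the measured TCP pose, the force, the opening and the grip force at its end, in the units of the state.
- ctrl.read_state(): the state, without advancing time (a new reading comes with each control period).
- eyes.snapshot(name): name is "scene" or "side" or "wrist"; returns the picture (384x512x3 uint8, red, green, blue); there is no depth.
- eyes.calibration(name): a dict with "mtx" (3x3 intrinsics, pixels), "world_from_camera" (4x4, takes a point from camera to world coordinates). Camera axes: x right, y down, z forward; pixel columns grow to the right and rows downward; lengths in m; the calibration is good to about 2 mm. A picture is of the moment at which its call begins: read the wrist's pose just before it. calibration takes no time and is no camera call; for the wrist camera it gives the pose at the moment of the call.
- ticket.hand_in(): hands the job in; it is judged then, once.
Trained networks look in the newest picture that a camera, given by its name, has taken for a name from the list of things; names that differ only in an ending like _2 or _b are one class to them, and where a whole thing is asked for, a point or a joint stands for the part that bears it (a point fixed in the world has none). Each returns a list of dicts, best first, with "score" (0 to 1); they miss things now and then, are a little off and sometimes report something else, mostly with a low value. They report only what shows in the picture. A call takes as long as a camera call.
- nets.masks_of(name, camera): "mask" (384x512 bool, what is visible of it) and "at" ([row, column] in pixels, amid what is visible of it).
- nets.tip_of(name, camera): "at" ([row, column] in pixels: a listed point, or the origin of a listed thing).
The state is a dict: "time_s": time; "qpos": joint angles; "joint_vel": joint speeds; "tau": joint torques, N m; "position": TCP position; "tcp_rot": TCP orientation; "force": force on the tool from outside, world axes, zero at the start; "ft_torque": the same for the moment, N m; "grip_width": opening from 0.0 (shut) to 1.0 (fully open); "finger_force": force on a finger pad.
Only numpy, scipy, OpenCV 4.12 (cv2) and the standard library are available. Lean on these libraries where they do the work, as an engineer would, in place of code of your own. Each camera call takes 0.05 s, during which the arm holds its last target. There are 200 camera calls.

## Working session

There is one attempt and no reset: what is moved stays moved. The work goes in short steps, Python scripts to look and compute and a tool call to move; the robot and the scene stay as the last step left them, time stands still between calls to the robot, and variables do not carry over. Pictures are saved under pics/ and viewed, at most 10 in all, crops included, and the job is handed in when it is done.

Besides the shell and the picture viewer there is one more tool, called after "Call:" by a JSON object that holds its "method" and its "body". carry_out: Moves the arm, as the interface text tells. Shift numbers are shares of 600 mm and turn numbers shares of 180 degrees, none past 1 either way. Its arguments: {"type":"object","properties":{"plan":{"type":"array","items":{"type":"array","items":{"type":"number"}}},"gripper":{"type":"number"}},"required":["plan"]}

```bash
mkdir -p pics
python3 - <<'E'
from station import ctrl, eyes, nets
import cv2, numpy as np
s=ctrl.read_state(); print(s['time_s'],s['position'],s['tcp_rot'],s['force'],s['grip_width'])
def ray(c,rc,z):
    K=np.array(c['mtx']);T=np.array(c['world_from_camera'])
    d=T[:3,:3]@np.linalg.solve(K,[rc[1],rc[0],1]);o=T[:3,3]
    return o+d*(z-o[2])/d[2]
Z=dict(home=.078,bridge=.0875,start_key_top=.0615,stop_key_top=.0615,shaker=0,plate=.078,media_bottle=0,petri_dish=0)
ims=[]
for cam in ['scene','side']:
    im=eyes.snapshot(cam);c=eyes.calibration(cam);ims.append(im)
    print(cam,np.round(np.array(c['world_from_camera'])[:3,3],3))
    for n,z in Z.items():
        r=nets.tip_of(n,cam)
        for q in r[:2]: print(n,round(q['score'],2),np.round(q['at'],1),np.round(ray(c,q['at'],z),4))
    cv2.imwrite(f'pics/{cam}0.png',im[:,:,::-1])
print(ctrl.read_state()['time_s'])
E
```

```text
0.0 [0.21079184 0.64075621 0.18077892] [ 1.58230319e-01  9.87402024e-01 -6.37335194e-04 -5.91729493e-05] [0.38593139 0.56665791 0.31606044] 1.001093545380714
scene [ 0.011 -0.6    0.852]
home 0.51 [219.5 211.3] [0.3421 0.0673 0.078 ]
bridge 0.88 [220.9 321. ] [ 0.59   -0.1282  0.0875]
start_key_top 0.5 [258.  279.5] [ 0.4248 -0.1476  0.0615]
stop_key_top 0.41 [228.3 266. ] [ 0.4601 -0.0412  0.0615]
shaker 0.72 [163.6 164.7] [0.3821 0.4898 0.    ]
shaker 0.6 [248.2 301.3] [ 0.532  -0.1216  0.    ]
plate 0.73 [231.5 300.5] [ 0.5222 -0.1189  0.078 ]
media_bottle 0.93 [276.9 340.6] [ 0.5531 -0.2606  0.    ]
petri_dish 0.61 [292.7 307.9] [ 0.4463 -0.2458  0.    ]
side [0.368 1.132 0.724]
home 0.73 [175.1 281.8] [ 0.4312 -0.1049  0.078 ]
home 0.62 [274.7 286.4] [0.383  0.3863 0.078 ]
bridge 0.75 [163.1 232.5] [ 0.6044 -0.1478  0.0875]
bridge 0.68 [275.4 288.2] [0.3786 0.399  0.0875]
start_key_top 0.44 [172.3 281.7] [ 0.4348 -0.1572  0.0615]
stop_key_top 0.51 [187.6 275. ] [ 0.4478 -0.0464  0.0615]
shaker 0.69 [193.2 252.8] [ 0.527  -0.1047  0.    ]
plate 0.97 [173.5 250.7] [ 0.5345 -0.0996  0.078 ]
media_bottle 0.77 [173.5 254.4] [ 0.541  -0.2506  0.    ]
petri_dish 0.48 [275.4 286.8] [0.3836 0.2987 0.    ]
0.9
```

View pics/scene0.png

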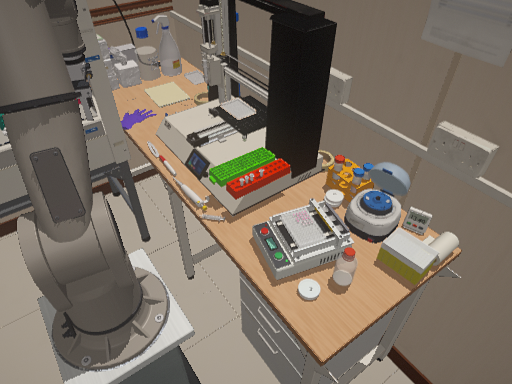

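View pics/side0.png

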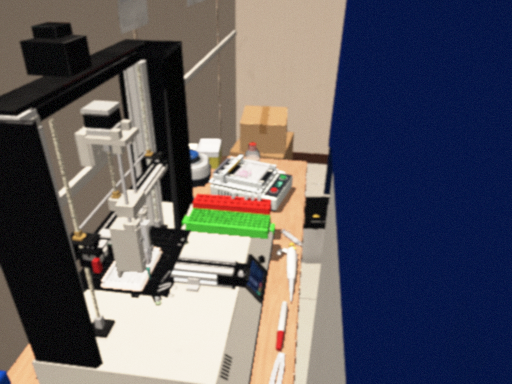

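Scene shows the shaker around px (300,240), keys at (266,230) red / (280,257) green, gantry column left behind it. The estimates agree: yaw about -13°, bridge near (0.597, -0.138). Next I'll move above it, high up.

```bash
cat > h.py <<'E'
from station import ctrl, eyes, nets
import cv2, numpy as np
from scipy.spatial.transform import Rotation as R
def ray(c,rc,z):
    K=np.array(c['mtx']);T=np.array(c['world_from_camera'])
    d=T[:3,:3]@np.linalg.solve(K,[rc[1],rc[0],1]);o=T[:3,3]
    return o+d*(z-o[2])/d[2]
def rel(p,yaw_y=None):
    "shift shares (and turn share) to bring TCP to p with tool y at world angle yaw_y (deg)"
    s=ctrl.read_state();r=R.from_quat(s['tcp_rot'])
    d=r.inv().apply(np.array(p)-s['position'])/.6
    t=0
    if yaw_y is not None:
        y=r.apply([0,1,0]);a=np.degrees(np.arctan2(y[1],y[0]))
        t=-((yaw_y-a+90)%180-90)/180
    return np.round([*d,t],4)
E
python3 - <<'E'
from h import *
for p in [(.22,.62,.35),(.32,.36,.35),(.42,.1,.33),(.47,-.08,.30),(.45,-.1,.3)]: print(p,rel(p,76.5))
c=eyes.calibration('scene')
print('column bottom',ray(c,(175,270),.1),ray(c,(190,300),.1), 'rack',ray(c,(190,232),.15),'printer corner',ray(c,(207,238),.0),ray(c,(165,187),.1))
E
```

```text
(0.22, 0.62, 0.35) [-0.0253 -0.0288 -0.2809 -0.0262]
(0.32, 0.36, 0.35) [-0.3191 -0.3883 -0.2809 -0.0262]
(0.42, 0.1, 0.33) [-0.6129 -0.7478 -0.2475 -0.0262]
(0.47, -0.08, 0.3) [-0.7858 -1.0067 -0.1975 -0.0262]
(0.45, -0.1, 0.3) [-0.7646 -1.0488 -0.1975 -0.0262]
column bottom [0.58816892 0.10773249 0.1       ] [ 0.61858968 -0.00326468  0.1       ] rack [0.41997671 0.0708615  0.15      ] printer corner [0.47701943 0.13203469 0.        ] [0.39583144 0.31100878 0.1       ]
```

Call:
{"method": "carry_out", "body": {"plan": [[-0.01,-0.01,-0.08,0],[-0.02,-0.02,-0.16,0],[-0.025,-0.03,-0.24,0],[-0.03,-0.05,-0.28,-0.01],[-0.09,-0.12,-0.28,-0.02],[-0.14,-0.18,-0.28,-0.026],[-0.2,-0.25,-0.28,-0.026],[-0.26,-0.32,-0.28,-0.026],[-0.32,-0.38,-0.28,-0.026],[-0.32,-0.38,-0.28,-0.026],[-0.32,-0.38,-0.28,-0.026],[-0.32,-0.38,-0.28,-0.026]]}}

```text
time_s: 2.1
position: [0.3216, 0.3655, 0.3496]
tcp_rot: [0.118, 0.993, 0.0, -0.0]
force: [-0.1, 0.2, 0.6]
grip_width: 1.001
finger_force: 0.0
```

Run:
```python
from h import *
print(ctrl.read_state()['qpos'])
for p in [(.42,.1,.33),(.45,-.08,.30)]: print(p,rel(p,76.5))
```

```text
[-1.18112896 -0.01215764  0.19873394  1.78530511  0.00209516  1.36773638
  0.3523433 ]
(0.42, 0.1, 0.33) [-0.2628 -0.392   0.0325 -0.    ]
(0.45, -0.08, 0.3) [-0.3815 -0.672   0.0823 -0.    ]
```

Call:
{"method": "carry_out", "body": {"plan": [[-0.045,-0.065,0.005,0],[-0.09,-0.13,0.01,0],[-0.135,-0.2,0.015,0],[-0.18,-0.265,0.02,0],[-0.22,-0.33,0.025,0],[-0.26,-0.39,0.03,0],[-0.29,-0.46,0.045,0],[-0.32,-0.53,0.06,0],[-0.35,-0.6,0.07,0],[-0.38,-0.67,0.08,0],[-0.38,-0.67,0.08,0],[-0.38,-0.67,0.08,0]], "gripper": -0.3}}

```text
time_s: 3.3
position: [0.4503, -0.0789, 0.3015]
tcp_rot: [0.118, 0.993, -0.001, -0.0]
force: [0.8, 0.2, 0.4]
grip_width: 0.648
finger_force: 0.0
```

```bash
cat > look.py <<'E'
from h import *
import sys
from scipy.optimize import least_squares
pts=dict(home=(.069,0,.078),bridge=(.07,0,.0875),start_key_top=(-.0905,-.048,.0615),stop_key_top=(-.0905,.048,.0615))
obs=[]
for cam in ['wrist','scene']:
    c=eyes.calibration(cam);im=eyes.snapshot(cam);cv2.imwrite(f'pics/{cam}_{sys.argv[1]}.png',im[:,:,::-1])
    for n in [*pts,'plate']:
        for q in nets.tip_of(n,cam)[:1]:
            w=ray(c,q['at'],pts[n][2] if n in pts else .078); print(cam,n,round(q['score'],2),np.round(q['at'],1),np.round(w,4))
            if n in pts and q['score']>.4 and n!='home': obs.append((pts[n][:2],w[:2],1 if cam=='wrist' else .5))
def f(p):
    C,S=np.cos(p[2]),np.sin(p[2]);M=np.array([[C,-S],[S,C]])
    return np.concatenate([k*(M@a+p[:2]-w) for a,w,k in obs])
s=least_squares(f,[.53,-.12,-.23],loss='soft_l1',f_scale=.004)
print('shaker',np.round(s.x,4),np.degrees(s.x[2]),'res',np.round(f(s.x),4)); print(ctrl.read_state()['position'],ctrl.read_state()['force'])
E
python3 look.py 1
```

```text
wrist home 0.8 [252.  248.1] [ 0.595 -0.123  0.078]
wrist bridge 0.65 [257.9 248.8] [ 0.6011 -0.123   0.0875]
wrist start_key_top 0.57 [161.3 215.5] [ 0.4325 -0.1382  0.0615]
wrist stop_key_top 0.5 [159.2 272.4] [ 0.4508 -0.0471  0.0615]
wrist plate 0.94 [220.5 244.7] [ 0.5376 -0.1147  0.078 ]
scene home 0.66 [219.5 326. ] [ 0.6128 -0.1267  0.078 ]
scene bridge 0.62 [221.4 322.4] [ 0.5919 -0.132   0.0875]
scene start_key_top 0.55 [254.7 276.8] [ 0.4258 -0.1347  0.0615]
scene stop_key_top 0.5 [231.5 262.7] [ 0.4449 -0.0455  0.0615]
scene plate 0.77 [227.4 303.8] [ 0.54   -0.1126  0.078 ]
shaker [ 0.5297 -0.1103 -0.2009] -11.508462301283076 res [-0.0028 -0.0012 -0.0011 -0.001  -0.0002  0.0019  0.0032  0.0039  0.0028
 -0.0023  0.0028  0.0002]
[ 0.44969352 -0.07953197  0.30153715] [0.56484758 0.39662144 0.34901028]
```

View pics/wrist_1.png

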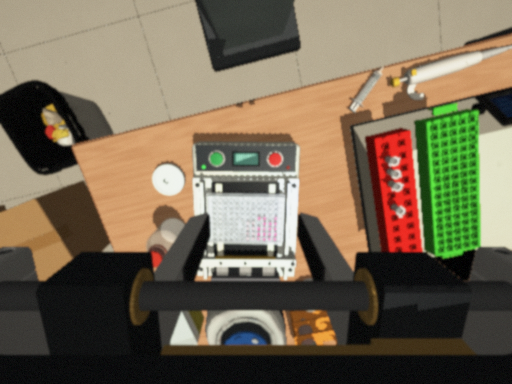

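The wrist view shows the shaker lined up with the image: green key (216,158), red key (275,158), plate cols 208-284 rows 194-245, bridge at rows 258-275. I'll refine the key centres by colour.

Run:
```python
from h import *
im=cv2.imread('pics/wrist_1.png');hsv=cv2.cvtColor(im,cv2.COLOR_BGR2HSV)
c=eyes.calibration('wrist')
P={}
for n,lo,hi,(x0,x1) in [('g',(40,90,50),(85,255,255),(203,230)),('r',(0,120,80),(8,255,255),(262,290))]:
    m=cv2.inRange(hsv,lo,hi)[145:172,x0:x1]
    if n=='r': m|=cv2.inRange(hsv,(172,120,80),(180,255,255))[145:172,x0:x1]
    k,l,st,ce=cv2.connectedComponentsWithStats(m);i=1+np.argmax(st[1:,4]);a=ce[i]+[x0,145]
    P[n]=ray(c,(a[1],a[0]),.0615);print(n,a,st[i],P[n])
d=P['r']-P['g'];print('len',np.hypot(*d[:2]),'yaw',np.degrees(np.arctan2(-d[0],d[1])))
# housing / plate edges
for rc,z in [((143,194),.054),((145,299),.054)]: print(ray(c,rc,z))
big=cv2.resize(im[130:290,180:310],None,fx=4.5,fy=3.7,interpolation=cv2.INTER_CUBIC);cv2.imwrite('pics/crop1.png',big)
```

```text
g [216.06956522 158.4       ] [  8   8  12  12 115] [ 0.42760008 -0.13642358  0.0615    ]
r [274.61538462 158.54700855] [  7   8  12  12 117] [ 0.45011781 -0.04373648  0.0615    ]
len 0.09538316162293363 yaw -13.655093899394666
[ 0.3956455  -0.16598622  0.054     ]
[4.38901573e-01 1.26990394e-04 5.40000000e-02]
```

View pics/crop1.png

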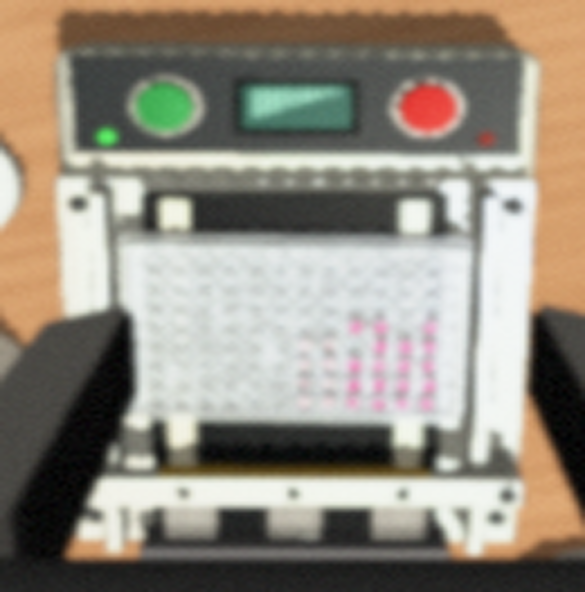

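```bash
cat >> h.py <<'E'
yaw=np.radians(-13.6);U=np.array([np.cos(yaw),np.sin(yaw)]);V=np.array([-U[1],U[0]]);O=np.array([.5269,-.1114])
def w2s(w): d=np.array(w[:2])-O; return np.round([d@U,d@V],4)
def s2w(x,y,z): return np.array([*(O+x*U+y*V),z])
E
python3 - <<'E'
from h import *
c=eyes.calibration('wrist')
for n,rc,z in [('front',(243.5,246.5),.092),('rear',(194.5,245.5),.09),('bridge front low',(256,247),.0875),('bridge top front',(259,247),.0985),('L',(219,208),.09),('R',(219,284),.09)]: print(n,w2s(ray(c,rc,z)))
print('tcp',w2s(ctrl.read_state()['position']))
for x,z in [(-.015,.2),(-.015,.105),(-.015,.092)]: print(s2w(x,0,z),rel(s2w(x,0,z),76.4))
E
```

```text
front [0.0457 0.002 ]
rear [-0.0377  0.0008]
bridge front low [0.0709 0.0026]
bridge top front [0.0704 0.0029]
L [ 0.0036 -0.0601]
R [0.0033 0.0627]
tcp [-0.0825  0.0128]
[ 0.51232058 -0.10787287  0.2       ] [-0.1125 -0.0215  0.1692  0.0004]
[ 0.51232058 -0.10787287  0.105     ] [-0.1125 -0.0215  0.3276  0.0004]
[ 0.51232058 -0.10787287  0.092     ] [-0.1125 -0.0215  0.3492  0.0004]
```

Call:
{"method": "carry_out", "body": {"plan": [[-0.05,-0.01,0.05,0],[-0.104,-0.021,0.12,0],[-0.104,-0.021,0.19,0],[-0.104,-0.021,0.26,0],[-0.104,-0.021,0.32,0],[-0.104,-0.021,0.332,0],[-0.104,-0.021,0.332,0]]}}

```text
time_s: 4.6
position: [0.507, -0.1068, 0.1021]
tcp_rot: [0.118, 0.993, -0.0, -0.001]
force: [-0.1, 0.3, 1.0]
grip_width: 0.644
finger_force: 0.0
```

Run:
```python
from h import *
s=ctrl.read_state();print(w2s(s['position']),s['position'],s['force'])
print(rel(s2w(-.02,.001,.09),76.4))
```

```text
[-0.0204 -0.0002] [ 0.50696985 -0.10682988  0.10214283] [-0.09330527  0.25072455  0.9545746 ]
[-0.0008  0.0021  0.0202  0.0002]
```

Call:
{"method": "carry_out", "body": {"plan": [[0,0.002,0.008,0],[0,0.002,0.014,0],[0,0.002,0.017,0],[0,0.002,0.02,0],[0,0.002,0.023,0],[0,0.002,0.026,0],[0,0.002,0.028,0],[0,0.002,0.028,0]]}}

```text
time_s: 5.4
position: [0.5076, -0.1054, 0.0853]
tcp_rot: [0.118, 0.993, -0.0, -0.0]
force: [0.0, 0.8, 0.4]
grip_width: 0.65
finger_force: 0.0
```

Call:
{"method": "carry_out", "body": {"plan": [[0,0,0.002,0],[0,0,0.004,0],[0,0,0.006,0],[0,0,0.008,0],[0,0,0.01,0],[0,0,0.01,0]]}}

```text
time_s: 6.0
position: [0.5076, -0.1053, 0.0793]
tcp_rot: [0.118, 0.993, -0.0, -0.0]
force: [-0.4, 0.2, -0.5]
grip_width: 0.651
finger_force: 0.0
```

Run:
```python
from h import *
a=eyes.snapshot('scene')[180:300,220:380];b=eyes.snapshot('wrist')
im=np.hstack([cv2.resize(a,(400,300),interpolation=cv2.INTER_CUBIC),cv2.resize(b,(400,300))]);cv2.imwrite('pics/c2.png',im[:,:,::-1])
```

```text
(no output)
```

View pics/c2.png

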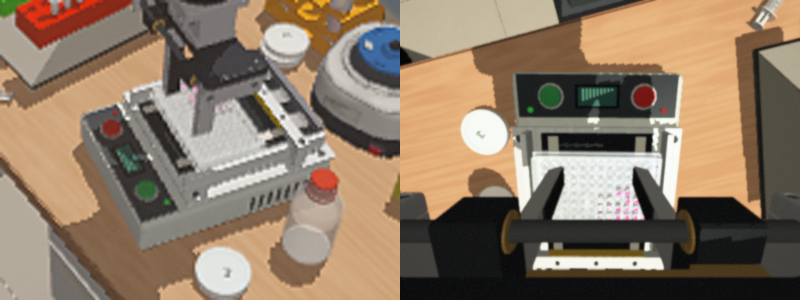

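Fingers are over the plate, inside the guides; the tips sit higher when open. I'll keep lowering in small steps.

Call:
{"method": "carry_out", "body": {"plan": [[0,0,0.002,0],[0,0,0.004,0],[0,0,0.006,0],[0,0,0.006,0]]}}

```text
time_s: 6.5
position: [0.5075, -0.1053, 0.0757]
tcp_rot: [0.118, 0.993, -0.0, -0.0]
force: [0.3, 0.3, -0.1]
grip_width: 0.646
finger_force: 0.0
```

Call:
{"method": "carry_out", "body": {"plan": [[0,0,0.002,0],[0,0,0.004,0],[0,0,0.006,0],[0,0,0.006,0]]}}

```text
time_s: 6.9
position: [0.5076, -0.1053, 0.0721]
tcp_rot: [0.118, 0.993, -0.0, -0.0]
force: [-0.3, -0.1, -0.3]
grip_width: 0.648
finger_force: 0.0
```

Call:
{"method": "carry_out", "body": {"plan": [[0,0,0.002,0],[0,0,0.004,0],[0,0,0.006,0],[0,0,0.006,0]]}}

```text
time_s: 7.3
position: [0.5077, -0.1053, 0.0686]
tcp_rot: [0.118, 0.993, -0.0, -0.0]
force: [-0.7, 0.6, 3.4]
grip_width: 0.651
finger_force: 1.5
```

Call:
{"method": "carry_out", "body": {"plan": [[0,0,0.002,0],[0,0,0.004,0],[0,0,0.006,0],[0,0,0.008,0],[0,0,0.01,0],[0,0,0.01,0]]}}

```text
time_s: 7.9
position: [0.5077, -0.1053, 0.0627]
tcp_rot: [0.118, 0.993, 0.0, 0.0]
force: [-2.4, 0.2, 7.8]
grip_width: 0.649
finger_force: 4.1
```

Call:
{"method": "carry_out", "body": {"plan": [[0,0,0.002,0],[0,0,0.004,0],[0,0,0.006,0],[0,0,0.007,0],[0,0,0.007,0]]}}

```text
time_s: 8.4
position: [0.5079, -0.1053, 0.0594]
tcp_rot: [0.118, 0.993, 0.001, 0.0]
force: [-9.3, 2.8, 30.7]
grip_width: 0.648
finger_force: 15.6
```

Call:
{"method": "carry_out", "body": {"plan": [[0,0,-0.0005,0],[-0.005,0,-0.0005,0],[-0.01,0,-0.0005,0],[-0.015,0,-0.0005,0],[-0.02,0,-0.0005,0],[-0.025,0,-0.0005,0],[-0.025,0,-0.0005,0]]}}

```text
time_s: 9.1
position: [0.523, -0.1091, 0.0596]
tcp_rot: [0.118, 0.993, 0.0, 0.0]
force: [-3.4, 1.7, 21.9]
grip_width: 0.648
finger_force: 11.2
```

```bash
cat > pl.py <<'E'
from h import *
import sys
s=ctrl.read_state();print('tcp',w2s(s['position']),s['position'][2],s['force'],s['time_s'])
c=eyes.calibration('wrist');b=eyes.snapshot('wrist');cv2.imwrite(f'pics/w{sys.argv[1]}.png',b[:,:,::-1])
for q in nets.tip_of('plate','wrist')[:1]: print('plate',q['score'],w2s(ray(c,q['at'],.069)))
for q in nets.masks_of('plate','wrist')[:1]:
    r,k=np.where(q['mask']); k0=int(np.median(k)); rr=r[k==k0].min(); print('rear edge',rr,k0,w2s(ray(c,(rr,k0),.08)))
E
python3 pl.py 3
```

```text
tcp [-0.0043  0.0014] 0.05958838671395986 [-3.39895926  1.66470787 21.88698953] 9.1
plate 0.92 [0.0238 0.001 ]
```

Call:
{"method": "carry_out", "body": {"plan": [[-0.007,0,0,0],[-0.014,0,0,0],[-0.021,0,0,0],[-0.028,0,0,0],[-0.035,0,0,0],[-0.042,0,0,0],[-0.05,0,0,0],[-0.05,0,0,0]]}}

```text
time_s: 10.05
position: [0.5525, -0.1162, 0.0597]
tcp_rot: [0.118, 0.993, 0.0, 0.001]
force: [-2.1, 1.4, 19.2]
grip_width: 0.652
finger_force: 9.9
```

```bash
python3 pl.py 4
```

```text
tcp [0.026  0.0013] 0.05967162557569596 [-2.05997946  1.4402503  19.18014414] 10.05
plate 0.57 [0.0515 0.0006]
rear edge 199 251 [0.0074 0.0002]
```

View pics/w4.png

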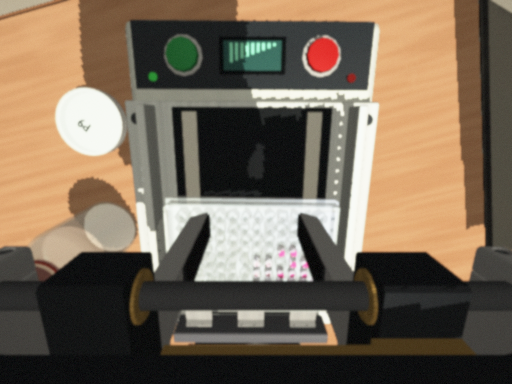

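Plate rear edge at row 199 (shaker x about 7 mm, so the origin is at about 50 mm). It's square and travelling with the fingers.

Call:
{"method": "carry_out", "body": {"plan": [[-0.006,0,0.0002,0],[-0.012,0,0.0002,0],[-0.018,0,0.0002,0],[-0.024,0,0.0002,0],[-0.028,0,0.0002,0],[-0.031,0,0.0002,0],[-0.031,0,0.0002,0]]}}

```text
time_s: 10.9
position: [0.5693, -0.1204, 0.0596]
tcp_rot: [0.118, 0.993, 0.0, -0.0]
force: [-9.3, 1.7, 27.2]
grip_width: 0.65
finger_force: 13.5
```

```bash
python3 pl.py 5
```

```text
tcp [0.0434 0.0013] 0.05955604393256035 [-9.27215753  1.66228066 27.2118046 ] 10.9
plate 0.83 [0.0684 0.0018]
rear edge 198 250 [ 0.024  -0.0006]
```

Call:
{"method": "carry_out", "body": {"plan": [[-0.0015,0,0,0],[-0.003,0,0,0],[-0.0045,0,0,0],[-0.0045,0,0,0]]}}

```text
time_s: 11.45
position: [0.5701, -0.1206, 0.0594]
tcp_rot: [0.118, 0.993, 0.001, -0.002]
force: [-21.1, 5.1, 39.2]
grip_width: 0.646
finger_force: 19.0
```

```bash
python3 pl.py 6
```

```text
tcp [0.0442 0.0012] 0.059392254540020284 [-21.06203888   5.07576977  39.19681484] 11.45
plate 0.79 [0.0695 0.002 ]
rear edge 197 251 [0.0241 0.    ]
```

It's against the stop: the force rose sharply and the TCP stalled. Relax, then lift off.

Call:
{"method": "carry_out", "body": {"plan": [[0.003,0,0,0],[0.003,0,-0.004,0],[0.003,0,-0.012,0],[0.003,0,-0.03,0],[0.003,0,-0.08,0],[0.003,0,-0.14,0],[0.003,0,-0.2,0],[0.003,0,-0.2,0]], "gripper": -0.3}}

```text
time_s: 12.4
position: [0.5726, -0.1212, 0.1833]
tcp_rot: [0.118, 0.993, 0.0, 0.003]
force: [0.1, -0.2, 0.5]
grip_width: 0.651
finger_force: 0.0
```

```bash
python3 pl.py 7
python3 - <<'E'
from h import *
im=cv2.imread('pics/w7.png');hsv=cv2.cvtColor(im,cv2.COLOR_BGR2HSV);c=eyes.calibration('wrist')
for lo,hi in [((40,90,50),(85,255,255))]:
    m=cv2.inRange(hsv,lo,hi);k,l,st,ce=cv2.connectedComponentsWithStats(m)
    for i in range(1,k):
        if st[i,4]>60: w=ray(c,ce[i][::-1],.0615);print(st[i],w,w2s(w))
for z in (.17,.1): print(rel(s2w(-.0905,-.048,z),76.4))
E
```

```text
tcp [0.0467 0.0012] 0.18332925653218266 [ 0.12675746 -0.20147001  0.47317879] 12.4
plate 0.64 [0.0708 0.0045]
rear edge 165 252 [0.0262 0.0002]
[200  47  19  21 301] [ 0.42680849 -0.13464346  0.0615    ] [-0.0918 -0.0461]
[234  48  38  21 624] [ 0.43952324 -0.08794615  0.0615    ] [-0.0904  0.0023]
[ 0.2246 -0.0826  0.0144  0.0005]
[ 0.2246 -0.0827  0.131   0.0005]
```

View pics/w7.png

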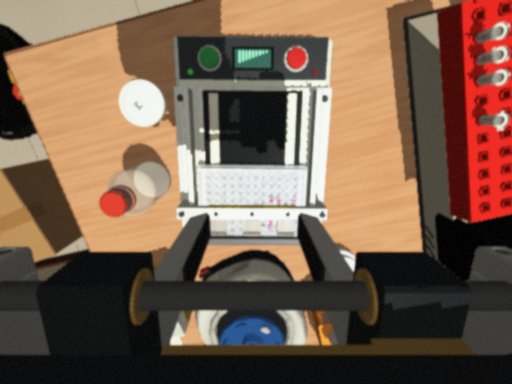

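Plate is home: rear edge at shaker x 26 mm, bridge across it. Now the key, with fingers shut.

Call:
{"method": "carry_out", "body": {"plan": [[0.07,-0.025,0,0],[0.14,-0.05,0,0],[0.2,-0.072,0,0],[0.224,-0.08,0.01,0],[0.224,-0.08,0.05,0],[0.224,-0.08,0.1,0],[0.224,-0.08,0.131,0],[0.224,-0.08,0.131,0],[0.224,-0.08,0.131,0]], "gripper": 1}}

```text
time_s: 13.45
position: [0.4279, -0.1361, 0.1]
tcp_rot: [0.118, 0.993, -0.001, -0.001]
force: [0.7, -0.4, 0.6]
grip_width: 0.004
finger_force: 0.0
```

Run:
```python
from h import *
s=ctrl.read_state();print(s['position'],w2s(s['position']),s['grip_width'],s['force'])
a=eyes.snapshot('scene')[200:300,220:353];b=eyes.snapshot('wrist')
im=np.hstack([cv2.resize(a,(400,300),interpolation=cv2.INTER_CUBIC),cv2.resize(b,(400,300))]);cv2.imwrite('pics/c8.png',im[:,:,::-1])
```

```text
[ 0.42789845 -0.13609082  0.10003027] [-0.0904 -0.0473] 0.003918652537981107 [ 0.68103461 -0.44301778  0.58278589]
```

View pics/c8.png

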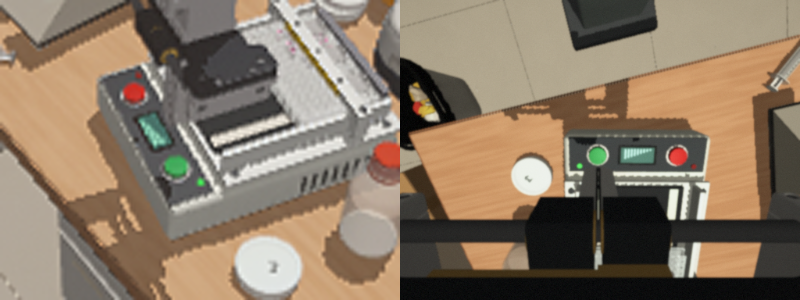

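Call:
{"method": "carry_out", "body": {"plan": [[0,0,0.03,0],[0,0,0.055,0],[0,0,0.062,0],[0,0,0.065,0],[0,0,0.068,0],[0,0,0.07,0],[0,0,0.07,0]]}}

```text
time_s: 14.25
position: [0.4287, -0.1355, 0.0584]
tcp_rot: [0.118, 0.993, 0.0, 0.0]
force: [0.6, -0.1, -0.4]
grip_width: 0.001
finger_force: 0.0
```

Call:
{"method": "carry_out", "body": {"plan": [[0,0,0.0015,0],[0,0,0.003,0],[0,0,0.003,0]]}}

```text
time_s: 14.55
position: [0.4285, -0.1356, 0.0562]
tcp_rot: [0.118, 0.993, -0.0, -0.0]
force: [0.9, -0.0, 0.3]
grip_width: 0.007
finger_force: 0.0
```

Call:
{"method": "carry_out", "body": {"plan": [[0,0,0.0015,0],[0,0,0.003,0],[0,0,0.0045,0],[0,0,0.0045,0]]}}

```text
time_s: 14.95
position: [0.4284, -0.1356, 0.0534]
tcp_rot: [0.118, 0.993, -0.0, -0.0]
force: [0.4, 0.3, -0.6]
grip_width: 0.005
finger_force: 0.0
```

Run:
```python
from h import *
a=eyes.snapshot('scene')[215:290,240:340];b=eyes.snapshot('wrist')[120:384,150:400]
im=np.hstack([cv2.resize(a,(400,300),interpolation=cv2.INTER_CUBIC),cv2.resize(b,(400,420))[:300]]);cv2.imwrite('pics/c9.png',im[:,:,::-1])
```

```text
(no output)
```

View pics/c9.png

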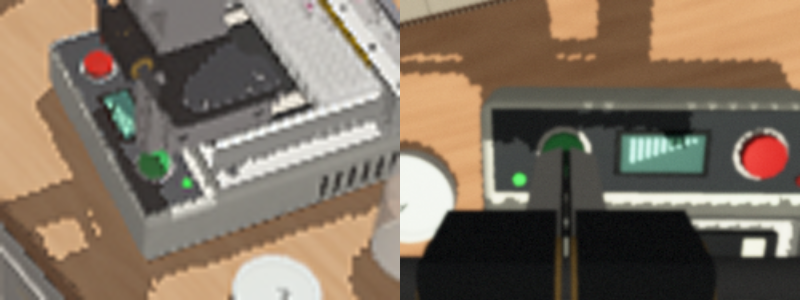

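The shut tips are over the green key's centre, just above it. Continue down in small steps.

Call:
{"method": "carry_out", "body": {"plan": [[0,0,0.0015,0],[0,0,0.003,0],[0,0,0.0045,0],[0,0,0.0045,0]]}}

```text
time_s: 15.45
position: [0.4284, -0.1356, 0.0508]
tcp_rot: [0.118, 0.993, -0.0, -0.0]
force: [0.4, -0.4, 0.0]
grip_width: 0.008
finger_force: 0.0
```

Call:
{"method": "carry_out", "body": {"plan": [[0,0,0.0015,0],[0,0,0.003,0],[0,0,0.0045,0],[0,0,0.0045,0]]}}

```text
time_s: 15.85
position: [0.4284, -0.1356, 0.0481]
tcp_rot: [0.118, 0.993, -0.0, -0.0]
force: [0.3, 0.2, -0.1]
grip_width: -0.0
finger_force: 0.0
```

Call:
{"method": "carry_out", "body": {"plan": [[0,0,0.002,0],[0,0,0.004,0],[0,0,0.006,0],[0,0,0.006,0]]}}

```text
time_s: 16.25
position: [0.4283, -0.1356, 0.0444]
tcp_rot: [0.118, 0.993, -0.0, -0.0]
force: [0.4, -0.2, -0.1]
grip_width: 0.004
finger_force: 0.0
```

Call:
{"method": "carry_out", "body": {"plan": [[0,0,0.002,0],[0,0,0.004,0],[0,0,0.006,0],[0,0,0.006,0]]}}

```text
time_s: 16.65
position: [0.4284, -0.1356, 0.0408]
tcp_rot: [0.118, 0.993, -0.0, -0.0]
force: [0.4, -0.6, 0.6]
grip_width: 0.004
finger_force: 0.0
```

Call:
{"method": "carry_out", "body": {"plan": [[0,0,0.002,0],[0,0,0.004,0],[0,0,0.006,0],[0,0,0.006,0]]}}

```text
time_s: 17.05
position: [0.4285, -0.1356, 0.0373]
tcp_rot: [0.118, 0.993, -0.0, -0.0]
force: [-0.1, 0.9, 2.0]
grip_width: 0.005
finger_force: 1.0
```

Contact, so the offset is a constant ~23 mm. Press another ~4 mm.

Call:
{"method": "carry_out", "body": {"plan": [[0,0,0.0015,0],[0,0,0.003,0],[0,0,0.0045,0],[0,0,0.006,0],[0,0,0.006,0]]}}

```text
time_s: 17.55
position: [0.4285, -0.1356, 0.0337]
tcp_rot: [0.118, 0.993, 0.0, -0.0]
force: [-0.7, 1.4, 6.0]
grip_width: 0.004
finger_force: 3.0
```

Call:
{"method": "carry_out", "body": {"plan": [[0,0,0.001,0],[0,0,0.002,0],[0,0,0.002,0]]}}

```text
time_s: 17.85
position: [0.4287, -0.1356, 0.0332]
tcp_rot: [0.118, 0.993, 0.001, 0.0]
force: [-8.3, 2.6, 33.9]
grip_width: 0.011
finger_force: 17.1
```

Fully down on its stop. Release and retract.

Call:
{"method": "carry_out", "body": {"plan": [[0,0,-0.005,0],[0,0,-0.02,0],[0,0,-0.08,0],[0,0,-0.15,0],[0,0,-0.22,0],[0,0,-0.29,0],[0,0,-0.35,0],[0,0,-0.35,0]]}}

```text
time_s: 18.65
position: [0.4306, -0.136, 0.2465]
tcp_rot: [0.118, 0.993, 0.002, 0.003]
force: [0.3, -0.4, -0.8]
grip_width: 0.005
finger_force: 0.0
```

```bash
python3 pl.py 10
```

```text
tcp [-0.0879 -0.0465] 0.24649721775968725 [ 0.28460258 -0.40723661 -0.79464083] 18.65
plate 0.17 [ 0.0276 -0.1287]
rear edge 246 303 [0.0245 0.0283]
```

View pics/w10.png

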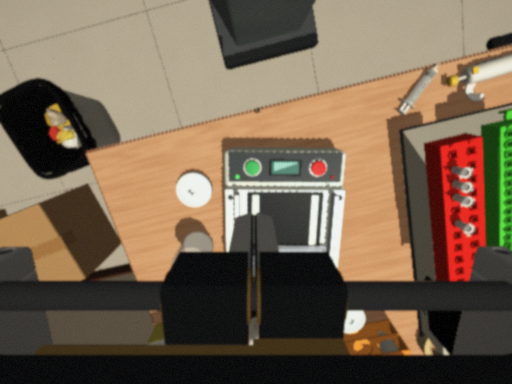

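Keys look up (green at (252,168), red at (318,168)), the plate's rear edge is still at shaker x ≈ 25 mm, and the arm is clear.

```bash
python3 -c "
from station import ticket
print(ticket.hand_in())"
```

```text
the job is handed in; nothing more can be done
None
```

I pushed the plate home against the end stop and under the bridge, pressed the start key down to its stop and released it, and handed the job in at about 18.7 s; no verdict came back, and clamping is judged from plate position and forces, as the leaf angle isn't readable.

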